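Pack specimen boxes between cold bricks in a foam shipper

ROBOT

A 7-joint arm with a two-finger parallel gripper is mounted at the origin on the work surface. World frame = base frame: x ahead of the robot, y to its left, z up, the work surface at z = 0. Lengths are in mm, angles in rad, forces in N, time in s.
With the tool pointing down it reaches from about 350 to 775 mm from the base axis. Payload 3.1 kg.
Tool frame: the origin (TCP) lies on the front face of the gripper's body, between the roots of the fingers; the fingertips stand 73 mm ahead of it and the grasp point (between the pads) lies 54 mm ahead of it (env.nose_length is the distance from the TCP to the fingertips, in mm); z points along the fingers, y is the direction in which the jaws open and shut (so a half turn about z gives the same grasp; the last joint's range is limited). The gripper opens to 85 mm and grips with 20 to 120 N. Pads are 22 mm wide; open, the fingers measure 114 mm over their backs; the gripper's body (76 mm by 85 mm) begins 54 mm behind the grasp point. The pads swing forward as they close: fully open they stand 13 mm farther back than shut.
Start: joints at [-1.151, 0.311, 0.014, 1.512, -0.004, 1.319, -0.027], TCP at [245.033, 492.417, 303.904] pointing down, gripper open.
Joint ranges: [-2.7, 2.7], [-0.3, 1.91], [-1.27, 1.3], [0.12, 2.57], [-1.44, 4.58], [0.2, 2.03], [-3.05, 3.05]. Speed limits (rad/s): [2.79, 2.79, 3.14, 3.14, 3.14, 3.14, 3.14].

INTERFACE

Orientations are given as a rotation vector (axis times angle).
In Python, from rig import env, optics gives the robot as it stands. The module is installed in compiled form; this text tells all that it offers.
- The arm moves only by the tool servo_tool, never from a script. Its arguments are lists of equal length, an entry for each row: "travel": the shift along the tool's x, y, z in m, a list of three; "twist": the turn about the tool's z in rad. A call has 1 to 10 rows; each row is the pose to reach, as a shift and turn from the pose commanded when the call began, along the tool's axes at that moment; what a row does not reach only later rows make up. A row lasts 1/10 s, in which the tool goes at most 50 mm and 8.59 degrees, less where a joint would pass 70% of its speed; a pose out of reach is approached as far as the arm can. A call with a gripper value outside its range is refused whole. "grip" is the opening, from 0 (shut) to 1 (fully open), set as the call begins (left out, the last holds). The fingers move at their own pace and stop on an object; "force" is the grip in N (left out, the last holds). Time passes only in rows, so rows that repeat a pose let the fingers close. It gives the time, the measured TCP pose, the force and the opening at its end, in the units of the state.
- env.read_state(): the state, without advancing time (a new reading comes with each control period).
- optics.snapshot(name): name is "scene" or "top"; returns the picture (400x640x3 uint8, red, green, blue); there is no depth.
- optics.camera_params(name): a dict with "K" (3x3 intrinsics, pixels), "view" (4x4, takes a point from world to camera coordinates). Camera axes: x right, y down, z forward; pixel columns grow to the right and rows downward; lengths in mm; the calibration is good to about 2 mm. A picture is of the moment at which its call begins. camera_params takes no time and is no camera call.
- env.job_done(): hands the job in, once; it reports no verdict.
The state is a dict: "t": time; "joints": joint angles; "joint_vel": joint speeds; "tau": joint torques, N m; "tool_pos": TCP position; "tcp_rot": TCP orientation; "wrist_force": force on the tool from outside, world axes, zero at the start; "moment": the same for the moment, N m; "grip_width": opening from 0.0 (shut) to 1.0 (fully open).
Only numpy, scipy, OpenCV 4.12 (cv2) and the standard library are available. Lean on these libraries where they do the work, as an engineer would, in place of code of your own. Each camera call takes 0.05 s, during which the arm holds its last target.

TASK

Pack the lower half of the foam shipper for cold dispatch: lay one blue cold brick flat in the middle of its packing space, lengthwise, then stand the two orange-lidded specimen boxes upright on that brick, one over each half of its length, and finally lay the other blue brick flat on top of both boxes, lengthwise and centred like the first. Keep the specimen boxes upright throughout, and leave the green brick and the grey-lidded empty boxes where they are.

Things in the scene. Friction and masses are not known exactly. Their poses are not given: they have to be found in the camera images.
- shipper: Open lower half of a white foam box, fixed: 246 mm long (its x), 196 wide (its y), 60 high, walls 28 mm, with an empty packing space 190 x 140 mm, 40 deep, in its middle. Origin: centre of its underside; the packing floor is 20 mm above that. The packed stack rises above the rim, to 104 mm. The box's upper half (74 mm high, also hollow side up) lies past it at the table's far edge: not used.
- cold_a_mid (a point): Cold brick, blue rigid plastic, one of two alike: 150 x 58 x 25 mm, about 0.2 kg, lying flat. The point is its centre, half-way up (12.5 mm above its underside); x runs along its length, z is up.
- cold_b_mid (a point): The other blue cold brick, alike: 150 x 58 x 25 mm, about 0.2 kg, lying flat. The point is its centre, half-way up (12.5 mm above its underside); x runs along its length, z is up.
- warm_mid (a point): Look-alike: GREEN brick for room-temperature shipments, does not belong in this one. 150 x 58 x 25 mm, about 0.2 kg, lying flat. The point is its centre, half-way up (12.5 mm above its underside); x runs along its length, z is up.
- specimen_a_mid (a point): Specimen box, one of two alike: a square white vial box with an ORANGE lid bearing a black hazard mark, 58 x 58 x 34 mm high, about 0.1 kg, standing upright. The point is its centre, half-way up (17 mm above its underside); x and y are square to its sides, z is up.
- specimen_b_mid (a point): The other orange-lidded specimen box, alike: 58 x 58 x 34 mm high, about 0.1 kg, standing upright. The point is its centre, half-way up (17 mm above its underside); x and y are square to its sides, z is up.
- empty_a_mid (a point): Look-alike: empty vial box with a GREY lid, does not belong. 58 x 58 x 34 mm high, about 0.1 kg, standing upright. The point is its centre, half-way up (17 mm above its underside); x and y are square to its sides, z is up.
- empty_b_mid (a point): Look-alike: another empty grey-lidded vial box, does not belong. 58 x 58 x 34 mm high, about 0.1 kg, standing upright. The point is its centre, half-way up (17 mm above its underside); x and y are square to its sides, z is up.
Not all that is in view belongs to the job. What is shaped like the part that bears cold_a_mid but brown is not meant.

How it is judged (in metres and radians):
On the way, in this order (a step that is already met when the one before it is completed fails the run):
1. a blue cold brick lies flat in the middle of the packing space (((x of cold_a_mid in the frame of shipper between -0.015 and 0.015 m and y of cold_a_mid in the frame of shipper between -0.015 and 0.015 m and z of cold_a_mid in the frame of shipper between 0.0265 and 0.0385 m and angle between cold_a_mid's own z axis and vertical below 0.12 rad and angle between the x axis of cold_a_mid and the x axis of shipper, either way round below 0.2 rad) or (x of cold_b_mid in the frame of shipper between -0.015 and 0.015 m and y of cold_b_mid in the frame of shipper between -0.015 and 0.015 m and z of cold_b_mid in the frame of shipper between 0.0265 and 0.0385 m and angle between cold_b_mid's own z axis and vertical below 0.12 rad and angle between the x axis of cold_b_mid and the x axis of shipper, either way round below 0.2 rad))), for 0.2 s.
2. both orange-lidded specimen boxes stand on that brick, one over each half (((x of cold_a_mid in the frame of shipper between -0.015 and 0.015 m and y of cold_a_mid in the frame of shipper between -0.015 and 0.015 m and z of cold_a_mid in the frame of shipper between 0.0265 and 0.0385 m and angle between cold_a_mid's own z axis and vertical below 0.12 rad and angle between the x axis of cold_a_mid and the x axis of shipper, either way round below 0.2 rad) or (x of cold_b_mid in the frame of shipper between -0.015 and 0.015 m and y of cold_b_mid in the frame of shipper between -0.015 and 0.015 m and z of cold_b_mid in the frame of shipper between 0.0265 and 0.0385 m and angle between cold_b_mid's own z axis and vertical below 0.12 rad and angle between the x axis of cold_b_mid and the x axis of shipper, either way round below 0.2 rad)) and ((x of specimen_a_mid in the frame of shipper between 0.024 and 0.054 m and y of specimen_a_mid in the frame of shipper between -0.015 and 0.015 m and z of specimen_a_mid in the frame of shipper between 0.056 and 0.068 m and angle between each of specimen_a_mid, specimen_b_mid's own z axis and vertical below 0.12 rad and x of specimen_b_mid in the frame of shipper between -0.054 and -0.024 m and y of specimen_b_mid in the frame of shipper between -0.015 and 0.015 m and z of specimen_b_mid in the frame of shipper between 0.056 and 0.068 m) or (x of specimen_a_mid in the frame of shipper between -0.054 and -0.024 m and y of specimen_a_mid in the frame of shipper between -0.015 and 0.015 m and z of specimen_a_mid in the frame of shipper between 0.056 and 0.068 m and angle between each of specimen_a_mid, specimen_b_mid's own z axis and vertical below 0.12 rad and x of specimen_b_mid in the frame of shipper between 0.024 and 0.054 m and y of specimen_b_mid in the frame of shipper between -0.015 and 0.015 m and z of specimen_b_mid in the frame of shipper between 0.056 and 0.068 m))), for 0.2 s.
At the end, for the whole second after the job is handed in: Blue brick on the floor, specimen boxes on it, blue brick on them: centres within 15 mm of the middle (boxes: 24-54 mm either side lengthwise, 15 mm across), height 6 mm, level 0.12 rad, bricks lengthwise within 0.2 rad, at rest; green brick and grey boxes moved under 30 mm (((x of cold_a_mid in the frame of shipper between -0.015 and 0.015 m and y of cold_a_mid in the frame of shipper between -0.015 and 0.015 m and z of cold_a_mid in the frame of shipper between 0.0265 and 0.0385 m and angle between each of cold_a_mid, cold_b_mid's own z axis and vertical below 0.12 rad and angle between the x axis of each of cold_a_mid, cold_b_mid and the x axis of shipper, either way round below 0.2 rad and x of cold_b_mid in the frame of shipper between -0.015 and 0.015 m and y of cold_b_mid in the frame of shipper between -0.015 and 0.015 m and z of cold_b_mid in the frame of shipper between 0.0855 and 0.0975 m) or (x of cold_b_mid in the frame of shipper between -0.015 and 0.015 m and y of cold_b_mid in the frame of shipper between -0.015 and 0.015 m and z of cold_b_mid in the frame of shipper between 0.0265 and 0.0385 m and angle between each of cold_b_mid, cold_a_mid's own z axis and vertical below 0.12 rad and angle between the x axis of each of cold_b_mid, cold_a_mid and the x axis of shipper, either way round below 0.2 rad and x of cold_a_mid in the frame of shipper between -0.015 and 0.015 m and y of cold_a_mid in the frame of shipper between -0.015 and 0.015 m and z of cold_a_mid in the frame of shipper between 0.0855 and 0.0975 m)) and ((x of specimen_a_mid in the frame of shipper between 0.024 and 0.054 m and y of specimen_a_mid in the frame of shipper between -0.015 and 0.015 m and z of specimen_a_mid in the frame of shipper between 0.056 and 0.068 m and angle between each of specimen_a_mid, specimen_b_mid's own z axis and vertical below 0.12 rad and x of specimen_b_mid in the frame of shipper between -0.054 and -0.024 m and y of specimen_b_mid in the frame of shipper between -0.015 and 0.015 m and z of specimen_b_mid in the frame of shipper between 0.056 and 0.068 m) or (x of specimen_a_mid in the frame of shipper between -0.054 and -0.024 m and y of specimen_a_mid in the frame of shipper between -0.015 and 0.015 m and z of specimen_a_mid in the frame of shipper between 0.056 and 0.068 m and angle between each of specimen_a_mid, specimen_b_mid's own z axis and vertical below 0.12 rad and x of specimen_b_mid in the frame of shipper between 0.024 and 0.054 m and y of specimen_b_mid in the frame of shipper between -0.015 and 0.015 m and z of specimen_b_mid in the frame of shipper between 0.056 and 0.068 m)) and linear speed of each of cold_a, cold_b, specimen_a, specimen_b below 0.02 m/s and distance of each of warm_mid, empty_a_mid, empty_b_mid from where it was at the start of the episode below 0.03 m); the robot touches nothing.
It fails at once if a specimen box is tipped by more than 0.6 rad (angle between any of specimen_a_mid, specimen_b_mid's own z axis and vertical above 0.6 rad).
It fails at once if the green brick or a grey-lidded box is shifted by more than 40 mm (distance of any of warm_mid, empty_a_mid, empty_b_mid from where it was at the start of the episode above 0.04 m).
It also fails if it takes over 104 s, if anything falls off the work surface, if the arm or the gripper's body presses on something with over 40 N, if the wrist force passes 120 N, or if a joint passes its speed limit or range.

## Working session

There is one attempt and no reset: what is moved stays moved. The work goes in short steps, Python scripts to look and compute and a tool call to move; the robot and the scene stay as the last step left them, time stands still between calls to the robot, and variables do not carry over. Pictures are saved under pics/ and viewed, and the job is handed in when it is done.

Besides the shell and the picture viewer there is one more tool, called as a command line: name --pt "numbers of a row" for each row, then --argument value for the rest. servo_tool: Moves the arm, as the interface text tells. Its arguments: {"type":"object","properties":{"travel":{"type":"array","items":{"type":"array","items":{"type":"number"}}},"twist":{"type":"array","items":{"type":"number"}},"grip":{"type":"number"},"force":{"type":"number"}},"required":["travel","twist"]}

```bash
mkdir -p pics; cat > /tmp/a.py <<'E'
from rig import env, optics
import cv2, numpy as np
np.set_printoptions(precision=4,suppress=True)
for n in("scene","top"):
    im=optics.snapshot(n); cv2.imwrite(f"pics/{n}0.png",cv2.cvtColor(im,cv2.COLOR_RGB2BGR))
    p=optics.camera_params(n); print(n,p["K"],p["view"])
s=env.read_state(); print(s, env.nose_length)
E
python3 /tmp/a.py
```

```text
scene [[402.0661   0.     322.2247]
 [  0.     402.0661 203.5156]
 [  0.       0.       1.    ]] [[   0.0698    0.9975    0.0084 -119.0665]
 [   0.6568   -0.0396   -0.753  -264.3952]
 [  -0.7508    0.0581   -0.6579 1525.35  ]
 [   0.        0.        0.        1.    ]]
top [[410.7663   0.     320.0325]
 [  0.     410.7663 204.5523]
 [  0.       0.       1.    ]] [[   0.0186   -0.9998    0.0111   91.12  ]
 [  -0.9986   -0.0191   -0.0496  454.1567]
 [   0.0498   -0.0102   -0.9987 1080.2079]
 [   0.        0.        0.        1.    ]]
{'t': 0.1, 'joints': array([-1.1507,  0.3117,  0.014 ,  1.5129, -0.0044,  1.3192, -0.0272]), 'joint_vel': array([ 0.0013, -0.0019,  0.0007, -0.004 , -0.0014, -0.0006,  0.0025]), 'tau': array([  0.0004, -38.0858,   0.1463, -23.1243,   0.0122,   0.0081,
        -0.    ]), 'tool_pos': array([244.8188, 491.9557, 302.9168]), 'tcp_rot': array([-0.7188, -3.0578,  0.0033]), 'wrist_force': array([-0.1333, -0.1151, -0.071 ]), 'moment': array([ 0.0166,  0.0136, -0.0157]), 'grip_width': 0.9970137233102998} 72.6
```

View pics/scene0.png

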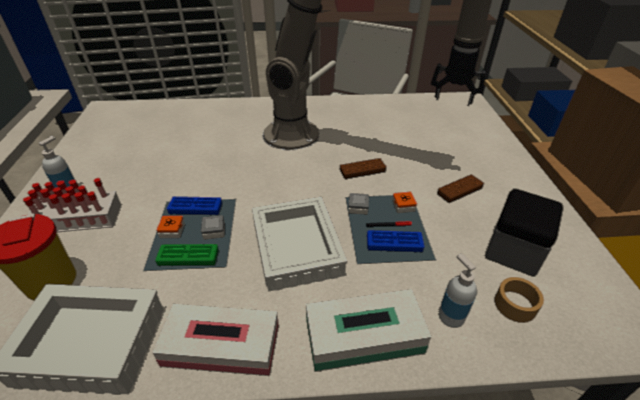

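View pics/top0.png

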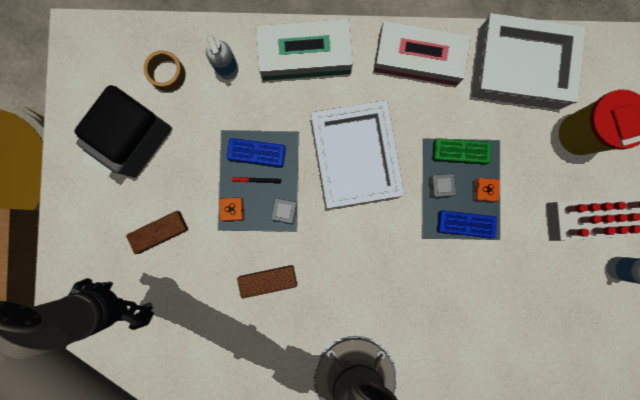

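```bash
cat > /tmp/c.py <<'E'
import cv2
im=cv2.imread("pics/top0.png")
c=cv2.resize(im[90:250,205:515],None,fx=2.5,fy=2.5,interpolation=cv2.INTER_CUBIC); cv2.imwrite("pics/c1.png",c)
im=cv2.imread("pics/scene0.png")
c=cv2.resize(im[180:290,140:440],None,fx=2.6,fy=2.6,interpolation=cv2.INTER_CUBIC); cv2.imwrite("pics/c2.png",c)
E
python3 /tmp/c.py
```

```text
(no output)
```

View pics/c1.png

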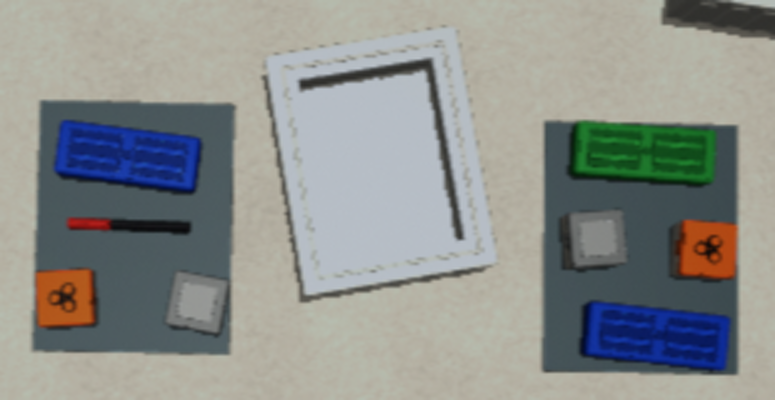

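View pics/c2.png

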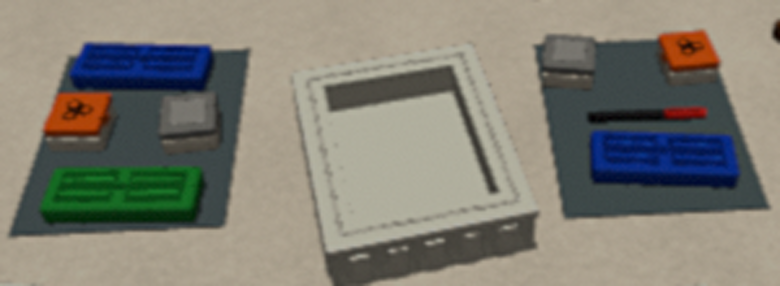

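```bash
cat > h.py <<'E'
from rig import env, optics
import cv2, numpy as np
from scipy.spatial.transform import Rotation as Ro
np.set_printoptions(precision=3,suppress=True)
def snap(n,name):
    im=cv2.cvtColor(optics.snapshot(n),cv2.COLOR_RGB2BGR); cv2.imwrite(f"pics/{name}.png",im); return im
def cast(n,uv,z):
    p=optics.camera_params(n);K=p["K"];V=p["view"];R=V[:3,:3];t=V[:3,3]
    uv=np.atleast_2d(uv).astype(float)
    d=(np.linalg.inv(K)@np.c_[uv,np.ones(len(uv))].T).T@R
    c=-R.T@t
    return (c+d*((z-c[2])/d[:,2])[:,None])[:,:2]
RNG={"blue":((100,120,40),(130,255,255)),"green":((45,120,30),(80,255,255)),"orange":((4,150,100),(18,255,255))}
def blobs(n,im,col,amin=60):
    m=cv2.inRange(cv2.cvtColor(im,cv2.COLOR_BGR2HSV),*RNG[col])
    m=cv2.morphologyEx(m,cv2.MORPH_CLOSE,np.ones((5,5),np.uint8))
    cs,_=cv2.findContours(m,cv2.RETR_EXTERNAL,cv2.CHAIN_APPROX_NONE)
    return [c[:,0,:] for c in cs if cv2.contourArea(c)>amin]
def rect(n,c,z):
    (cx,cy),(w,h),a=cv2.minAreaRect(cast(n,c,z).astype(np.float32))
    if w<h: w,h,a=h,w,a+90
    a=(a+90)%180-90
    return np.array([cx,cy,w,h,a])   # a: long axis deg from world x
def pose():
    s=env.read_state(); R=Ro.from_rotvec(s["tcp_rot"]).as_matrix()
    return s,R
E
cat > /tmp/m.py <<'E'
from h import *
for n in("top","scene"):
    im=cv2.imread(f"pics/{n}0.png")
    for col,z in(("blue",12.5),("green",12.5),("orange",30)):
        for c in blobs(n,im,col):
            if (n=="top" and 200<c[:,0].mean()<520) or (n=="scene" and 140<c[:,0].mean()<440): print(n,col,c.mean(0),rect(n,c,z))
im=cv2.imread("pics/top0.png")
# inner edges & outer rim by brightness
g=cv2.cvtColor(im,cv2.COLOR_BGR2GRAY); hsv=cv2.cvtColor(im,cv2.COLOR_BGR2HSV)
print(hsv[150,300:412:4].tolist())
m=((hsv[...,0]>95)&(hsv[...,2]>140)).astype(np.uint8)*255
m=cv2.morphologyEx(m,cv2.MORPH_CLOSE,np.ones((5,5),np.uint8))
cs,_=cv2.findContours(m,cv2.RETR_EXTERNAL,cv2.CHAIN_APPROX_NONE)
for c in cs:
    if cv2.contourArea(c)>2000: print("ship",c.mean((0,1)),rect("top",c[:,0],60))
s,R=pose(); print(R, "jaw deg",np.degrees(np.arctan2(R[1,1],R[0,1])))
E
cp /tmp/m.py m.py; python3 m.py
```

```text
top blue [466.98  223.947] [ 408.295 -291.468  157.004   60.14    84.497]
top blue [255.887 152.1  ] [588.888 273.893 153.092  61.02   83.613]
top green [461.967 150.92 ] [ 603.312 -277.802  155.047   60.496   87.811]
top green [306.     74.621] [801.963 143.795 232.363   6.519 -84.225]
top green [303.559  44.568] [884.074 151.413 129.519  36.955 -84.463]
top orange [230.663 208.687] [435.641 331.259  57.292  57.044   1.756]
top orange [487.927 189.061] [ 500.359 -339.89    57.412   57.211   -3.633]
scene blue [394.759 240.586] [585.903 276.277 153.959  76.541  83.942]
scene blue [194.638 205.488] [ 407.149 -290.523  158.472   76.023   83.037]
scene green [369.996 358.07 ] [916.309 158.771 241.079  11.343 -84.303]
scene green [187.126 254.245] [ 601.628 -277.326  156.033   72.716   86.447]
scene orange [169.343 222.896] [ 497.973 -339.218   58.18    55.77    86.514]
scene orange [404.281 198.702] [434.775 333.695  58.909  57.264   4.144]
[[23, 24, 179], [23, 25, 181], [26, 21, 181], [23, 26, 179], [30, 15, 105], [106, 20, 196], [98, 11, 180], [106, 19, 197], [106, 19, 197], [106, 19, 197], [106, 19, 197], [104, 19, 197], [107, 21, 198], [106, 19, 197], [106, 19, 197], [107, 21, 198], [106, 19, 197], [106, 19, 197], [105, 21, 197], [106, 19, 197], [105, 16, 159], [105, 18, 141], [104, 15, 193], [105, 18, 196], [33, 13, 180], [23, 26, 180], [23, 24, 180], [22, 26, 180]]
ship [356.584 153.862] [582.627   9.    246.205 197.854  10.798]
[[-0.895  0.446 -0.001]
 [ 0.446  0.895 -0.002]
 [-0.    -0.002 -1.   ]] jaw deg 63.54363380804887
```

Things that could be confused, by top-view pixel:
- **Blue bricks:** (467,224) and (256,152). These are the ones wanted.
- **Other bricks:** green (462,151), brown (157,232) and (267,281).
- **Orange-lidded boxes:** (488,189) and (231,209). These are wanted.
- **Grey-lidded boxes:** (442,185) and (284,210).
- **Shippers:** the wanted lower half is at (357,154). The spare upper half is at the far edge, at (532,60).

The close crops confirm the choices, and the measured sizes fit: brick about 153x60, lids 57x57, shipper 246x198. The shipper's centre is at (583,9), and its long axis is at about 10.5°.

```bash
cat > plan.py <<'E'
from h import *
import sys
# args: cx cy cz psi (commanded start; '-' = measured) then targets x,y,z,psi ...
def plan(targets,start=None):
    s,R=pose()
    psi0=np.degrees(np.arctan2(R[1,1],R[0,1])); p0=s["tool_pos"]
    print("t",round(s["t"],2),"meas",p0,"psi",round(psi0,2),"F",s["wrist_force"],"w",round(s["grip_width"],3), "q7",round(s["joints"][6],2), "z",R[:,2])
    if start is not None: p0=np.array(start[:3]);psi0=start[3]
    a=np.radians(psi0); B=np.array([[-np.sin(a),np.cos(a),0],[np.cos(a),np.sin(a),0],[0,0,-1]])
    for T in targets:
        d=B@(np.array(T[:3])-p0)/1000; print(T,"travel",d.round(4),"twist",round(np.radians(-(T[3]-psi0)),3))
f=lambda s:[float(v) for v in s.split(",")]
st=None if sys.argv[1]=="-" else f(sys.argv[1])
plan([f(a) for a in sys.argv[2:]],st)
E
python3 plan.py 245,492.4,303.9,63.5 480,100,250,20 408,-291,180,-5.5
```

```text
t 0.1 meas [244.819 491.956 302.917] psi 63.54 F [-0.133 -0.115 -0.071] w 0.997 q7 -0.03 z [-0.001 -0.002 -1.   ]
[480.0, 100.0, 250.0, 20.0] travel [-0.385 -0.246  0.054] twist 0.759
[408.0, -291.0, 180.0, -5.5] travel [-0.495 -0.628  0.124] twist 1.204
```

servo_tool --pt "-0.035 -0.02 0.005" --pt "-0.07 -0.045 0.01" --pt "-0.11 -0.07 0.015" --pt "-0.15 -0.095 0.02" --pt "-0.19 -0.12 0.025" --pt "-0.23 -0.145 0.03" --pt "-0.27 -0.17 0.035" --pt "-0.31 -0.2 0.045" --pt "-0.35 -0.225 0.05" --pt "-0.385 -0.246 0.054" --twist '[0.07,0.15,0.22,0.3,0.38,0.46,0.53,0.6,0.68,0.76]' --grip 1.0 --force 50

```text
t: 1.1
tool_pos: [480.5, 97.7, 249.3]
tcp_rot: [-1.809, -2.569, 0.002]
wrist_force: [1.5, 1.0, -0.6]
grip_width: 0.999
```

```bash
python3 plan.py 480,100,250,20 408,-291,180,-5.5 ; python3 plan.py -  408,-291,180,-5.5
```

```text
t 1.1 meas [480.501  97.74  249.314] psi 19.7 F [ 1.456  1.035 -0.611] w 0.999 q7 0.21 z [-0.001 -0.001 -1.   ]
[408.0, -291.0, 180.0, -5.5] travel [-0.343 -0.201  0.07 ] twist 0.445
t 1.1 meas [480.501  97.74  249.314] psi 19.7 F [ 1.456  1.035 -0.611] w 0.999 q7 0.21 z [-0.001 -0.001 -1.   ]
[408.0, -291.0, 180.0, -5.5] travel [-0.342 -0.199  0.069] twist 0.44
```

servo_tool --pt "-0.038 -0.022 0.008" --pt "-0.076 -0.044 0.016" --pt "-0.115 -0.067 0.024" --pt "-0.155 -0.09 0.032" --pt "-0.195 -0.114 0.04" --pt "-0.235 -0.138 0.048" --pt "-0.275 -0.16 0.056" --pt "-0.315 -0.184 0.064" --pt "-0.343 -0.2 0.07" --pt "-0.343 -0.2 0.07" --twist '[0.05,0.1,0.15,0.2,0.25,0.3,0.35,0.4,0.443,0.443]'

```text
t: 2.1
tool_pos: [406.2, -295.6, 179.3]
tcp_rot: [2.333, 2.102, -0.008]
wrist_force: [-0.4, 0.8, -0.3]
grip_width: 0.999
```

```bash
python3 plan.py -  408,-291,71,-5.5; python3 -c "
from h import *
snap('top','top1')
im=snap('scene','scene1')
for c in blobs('scene',im,'blue'): print(c.mean(0),rect('scene',c,12.5))
cv2.imwrite('pics/c3.png',cv2.resize(im[100:290,80:380],None,fx=2.6,fy=2.6))"
```

```text
t 2.1 meas [ 406.244 -295.61   179.308] psi -5.97 F [-0.402  0.775 -0.348] w 0.999 q7 0.75 z [-0.003 -0.004 -1.   ]
[408.0, -291.0, 71.0, -5.5] travel [0.005 0.001 0.108] twist -0.008
[454.085 307.622] [806.886 369.206  59.864  53.086  55.126]
[394.779 240.634] [586.073 276.429 153.479  76.392  83.772]
[194.638 205.622] [ 407.361 -290.698  158.656   76.37    86.519]
[ 60.075 176.094] [ 241.382 -741.446   62.629   56.945   37.168]
[550.303 108.5  ] [-132.727 1069.588  474.927  135.716  -37.812]
[54.808 78.788] [ -558.073 -1103.878   847.82    156.926    32.676]
```

View pics/c3.png

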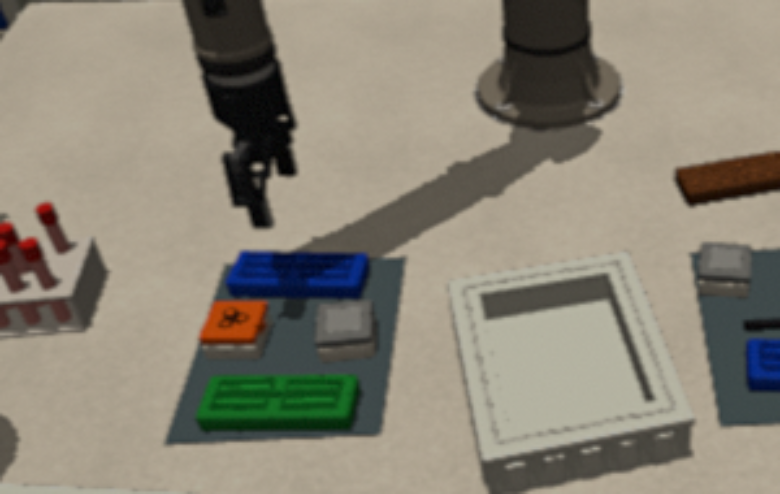

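The open gripper, at crop pixel (255,190), hangs over the blue brick at (298,272). I'm going down in two steps.

servo_tool --pt "0.003 0.001 0.02" --pt "0.004 0.001 0.045" --pt "0.004 0.001 0.07" --pt "0.004 0.001 0.08" --pt "0.004 0.001 0.08" --twist '[-0.008,-0.008,-0.008,-0.008,-0.008]'

```text
t: 2.7
tool_pos: [410.7, -284.0, 98.7]
tcp_rot: [-2.309, -2.124, 0.0]
wrist_force: [-0.2, 0.2, 0.3]
grip_width: 1.003
```

```bash
python3 plan.py -  408,-291,71,-5.5
```

```text
t 2.7 meas [ 410.66  -283.996   98.657] psi -4.78 F [-0.235  0.182  0.27 ] w 1.003 q7 0.83 z [-0.003  0.003 -1.   ]
[408.0, -291.0, 71.0, -5.5] travel [-0.007 -0.002  0.028] twist 0.013
```

servo_tool --pt "-0.004 -0.001 0.005" --pt "-0.006 -0.002 0.015" --pt "-0.006 -0.002 0.022" --pt "-0.006 -0.002 0.028" --pt "-0.006 -0.002 0.028" --pt "-0.006 -0.002 0.028" --twist '[0.013,0.013,0.013,0.013,0.013,0.013]'

```text
t: 3.3
tool_pos: [408.4, -292.0, 71.8]
tcp_rot: [-2.328, -2.109, 0.0]
wrist_force: [0.8, 0.3, -0.4]
grip_width: 1.006
```

```bash
python3 plan.py -  408,-291,71,-5.5
```

```text
t 3.3 meas [ 408.354 -291.968   71.806] psi -5.67 F [ 0.764  0.35  -0.449] w 1.006 q7 0.86 z [-0.  0. -1.]
[408.0, -291.0, 71.0, -5.5] travel [ 0.001 -0.     0.001] twist -0.003
```

servo_tool --pt "0 0 0.001" --pt "0 0 0.001" --pt "0 0 0.001" --pt "0 0 0.001" --pt "0 0 0.001" --pt "0 0 0.001" --pt "0 0 0.001" --pt "0 0 0.001" --twist '[0,0,0,0,0,0,0,0]' --grip 0.0 --force 50

```text
t: 4.1
tool_pos: [408.8, -292.3, 71.4]
tcp_rot: [2.328, 2.108, 0.001]
wrist_force: [-0.3, 0.5, 5.5]
grip_width: 0.664
```

servo_tool --pt "0 0 0.0" --pt "0 0 -0.01" --pt "0 0 -0.03" --pt "0 0 -0.06" --pt "0 0 -0.09" --pt "0 0 -0.12" --pt "0 0 -0.14" --pt "0 0 -0.14" --twist '[0,0,0,0,0,0,0,0]'

```text
t: 4.9
tool_pos: [409.3, -292.9, 213.4]
tcp_rot: [2.325, 2.105, 0.003]
wrist_force: [1.0, 0.0, -1.3]
grip_width: 0.67
```

```bash
python3 plan.py -  520,-130,210,-40 583,9,210,-79.5; python3 -c "
from h import *
im=snap('scene','scene2')
cv2.imwrite('pics/c4.png',cv2.resize(im[100:290,80:380],None,fx=2.6,fy=2.6))"
```

```text
t 4.9 meas [ 409.294 -292.94   213.367] psi -5.67 F [ 0.99   0.034 -1.328] w 0.67 q7 0.72 z [ 0.005 -0.002 -1.   ]
[520.0, -130.0, 210.0, -40.0] travel [0.173 0.094 0.003] twist 0.599
[583.0, 9.0, 210.0, -79.5] travel [0.318 0.143 0.003] twist 1.289
```

View pics/c4.png

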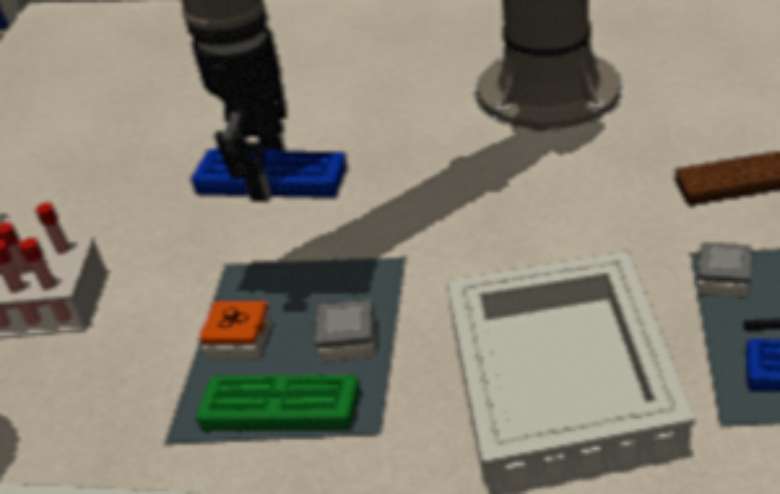

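Brick held level at crop (270,172), opening 57 mm. Carrying it to the shipper.

servo_tool --pt "0.015 0.007 0.003" --pt "0.04 0.02 0.003" --pt "0.07 0.034 0.003" --pt "0.1 0.048 0.003" --pt "0.13 0.062 0.003" --pt "0.16 0.075 0.003" --pt "0.19 0.09 0.003" --pt "0.22 0.103 0.003" --pt "0.25 0.116 0.003" --pt "0.275 0.127 0.003" --twist '[0.05,0.15,0.26,0.38,0.5,0.62,0.74,0.86,0.98,1.1]'

```text
t: 5.95
tool_pos: [561.2, -28.2, 205.2]
tcp_rot: [-3.087, -0.575, 0.007]
wrist_force: [-0.1, 0.4, -2.2]
grip_width: 0.672
```

```bash
python3 plan.py 564,-20.7,210,-68.7 583,9,180,-79.5
```

```text
t 5.95 meas [561.175 -28.199 205.214] psi -68.89 F [-0.074  0.406 -2.248] w 0.672 q7 -0.83 z [-0.005  0.001 -1.   ]
[583.0, 9.0, 180.0, -79.5] travel [ 0.029 -0.021  0.03 ] twist 0.188
```

servo_tool --pt "0.012 -0.009 0.01" --pt "0.024 -0.018 0.02" --pt "0.029 -0.021 0.03" --pt "0.029 -0.021 0.03" --pt "0.029 -0.021 0.03" --pt "0.029 -0.021 0.03" --twist '[0.08,0.15,0.188,0.188,0.188,0.188]'

```text
t: 6.55
tool_pos: [580.8, -1.9, 177.8]
tcp_rot: [3.128, 0.287, -0.001]
wrist_force: [-0.2, 0.5, -1.7]
grip_width: 0.67
```

```bash
python3 plan.py - 583,9,92,-79.5; python3 -c "
from h import *
snap('scene','scene3')
im=snap('top','top3')
for c in blobs('top',im,'blue'): print(c.mean(0),rect('top',c,122))
cv2.imwrite('pics/c5.png',cv2.resize(im[90:250,205:515],None,fx=2.5,fy=2.5))"
```

```text
t 6.55 meas [580.777  -1.882 177.755] psi -79.53 F [-0.208  0.453 -1.723] w 0.67 q7 -1.02 z [-0.001 -0.001 -1.   ]
[583.0, 9.0, 92.0, -79.5] travel [ 0.004 -0.01   0.086] twist -0.001
[  7.326 395.651] [ -8.929 815.023  35.06   15.838 -89.198]
[626.543 269.171] [ 306.313 -631.334   52.74    47.156   -3.894]
[255.88  152.093] [569.688 257.582 137.468  54.878  83.613]
[351.366 126.049] [634.162  27.248  41.484  19.312   0.872]
[226.444  67.204] [774.587 333.007  50.229  30.524 -57.569]
```

View pics/c5.png

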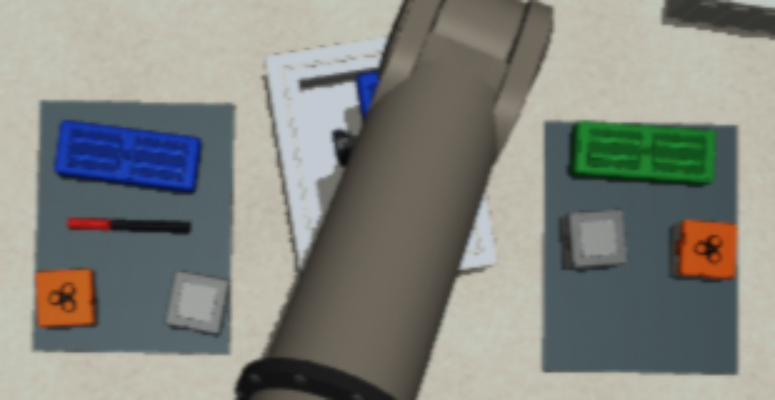

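servo_tool --pt "0.003 -0.005 0.0" --pt "0.004 -0.01 0.0" --pt "0.004 -0.01 0.01" --pt "0.004 -0.01 0.03" --pt "0.004 -0.01 0.05" --pt "0.004 -0.01 0.05" --pt "0.004 -0.01 0.05" --pt "0.004 -0.01 0.05" --twist '[0,0,0,0,0,0,0,0]'

```text
t: 7.45
tool_pos: [584.2, 9.5, 128.9]
tcp_rot: [3.128, 0.288, 0.003]
wrist_force: [0.5, 0.1, -2.2]
grip_width: 0.667
```

```bash
python3 plan.py - 583,9,92,-79.5; python3 -c "
from h import *
im=snap('scene','scene4')
cv2.imwrite('pics/c6.png',cv2.resize(im[130:290,180:420],None,fx=3,fy=3))"
```

```text
t 7.45 meas [584.162   9.534 128.9  ] psi -79.47 F [ 0.517  0.091 -2.182] w 0.667 q7 -1.0 z [ 0.002 -0.    -1.   ]
[583.0, 9.0, 92.0, -79.5] travel [-0.001  0.     0.037] twist 0.001
```

View pics/c6.png

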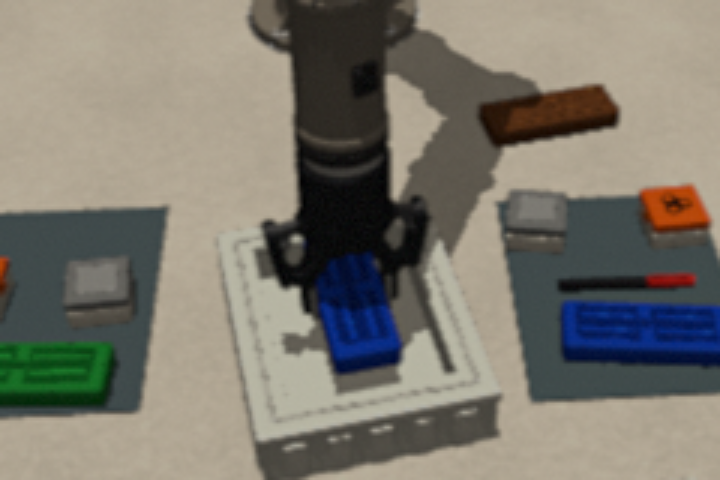

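The brick, at crop (358,320), is centred over the cavity and lengthwise. Lowering and releasing.

servo_tool --pt "-0.001 0 0.01" --pt "-0.001 0 0.022" --pt "-0.001 0 0.032" --pt "-0.001 0 0.037" --pt "-0.001 0 0.037" --pt "-0.001 0 0.037" --twist '[0,0,0,0,0,0]'

```text
t: 8.1
tool_pos: [582.5, 9.5, 90.8]
tcp_rot: [3.128, 0.288, -0.0]
wrist_force: [-0.2, -0.8, -2.6]
grip_width: 0.67
```

```bash
python3 plan.py - 583,9,92,-79.5
```

```text
t 8.1 meas [582.472   9.479  90.787] psi -79.47 F [-0.249 -0.759 -2.58 ] w 0.67 q7 -0.97 z [-0. -0. -1.]
[583.0, 9.0, 92.0, -79.5] travel [ 0.     0.001 -0.001] twist 0.001
```

servo_tool --pt "0 0 0" --pt "0 0 0" --pt "0 0 0" --pt "0 0 0" --pt "0 0 -0.005" --pt "0 0 -0.02" --pt "0 0 -0.05" --pt "0 0 -0.08" --pt "0 0 -0.11" --pt "0 0 -0.12" --twist '[0,0,0,0,0,0,0,0,0,0]' --grip 0.88

```text
t: 9.1
tool_pos: [584.4, 8.7, 215.7]
tcp_rot: [3.128, 0.288, 0.012]
wrist_force: [1.2, -0.6, 0.0]
grip_width: 0.878
```

```bash
python3 plan.py - 499.5,-339.5,140,-93.6; python3 -c "
from h import *
im=snap('scene','scene5')
cv2.imwrite('pics/c7.png',cv2.resize(im[130:290,140:440],None,fx=2.6,fy=2.6))"
```

```text
t 9.1 meas [584.355   8.711 215.66 ] psi -79.49 F [ 1.214 -0.622  0.018] w 0.878 q7 -1.06 z [ 0.008 -0.    -1.   ]
[499.5, -339.5, 140.0, -93.6] travel [-0.147  0.327  0.076] twist 0.246
```

View pics/c7.png

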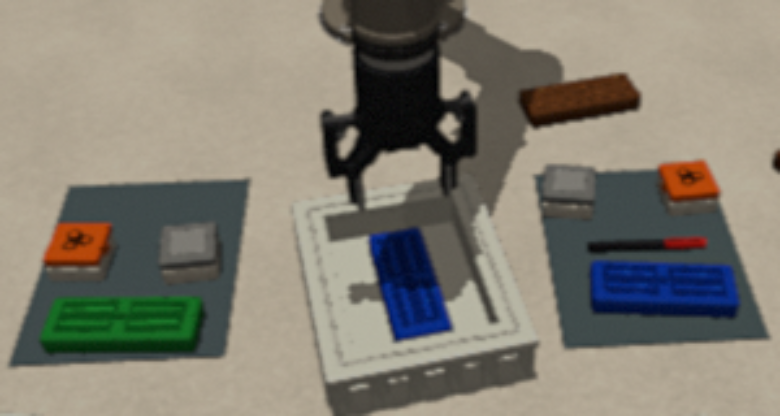

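The brick, at crop (410,283), lies flat and lengthwise in the middle. Next is the right orange box, at crop (78,245).

servo_tool --pt "-0.01 0.025 0.0" --pt "-0.03 0.065 0.01" --pt "-0.05 0.107 0.02" --pt "-0.07 0.15 0.03" --pt "-0.088 0.195 0.04" --pt "-0.108 0.24 0.05" --pt "-0.127 0.28 0.06" --pt "-0.142 0.315 0.07" --pt "-0.147 0.327 0.076" --pt "-0.147 0.327 0.076" --twist '[0.02,0.05,0.08,0.11,0.14,0.17,0.2,0.23,0.246,0.246]'

```text
t: 10.15
tool_pos: [495.2, -340.7, 133.5]
tcp_rot: [-3.14, 0.106, 0.005]
wrist_force: [0.4, 1.0, -0.9]
grip_width: 0.878
```

servo_tool --pt "0 0 0" --pt "0 0 0" --pt "0 0 0" --twist '[0,0,0]'

```text
t: 10.45
tool_pos: [499.2, -336.5, 135.1]
tcp_rot: [-3.139, 0.091, -0.002]
wrist_force: [0.7, -0.4, -0.2]
grip_width: 0.881
```

```bash
python3 plan.py - 499.5,-339.5,76,-93.6; python3 -c "
from h import *
im=snap('top','top6')
for c in blobs('top',im,'blue'): 
  if 200<c[:,0].mean()<500: print(c.mean(0),rect('top',c,32.5))
cv2.imwrite('pics/c8.png',cv2.resize(im[90:250,295:515],None,fx=3,fy=3))"
```

```text
t 10.45 meas [ 499.209 -336.511  135.111] psi -93.33 F [ 0.659 -0.426 -0.235] w 0.881 q7 -0.61 z [ 0.001  0.001 -1.   ]
[499.5, -339.5, 76.0, -93.6] travel [0.001 0.003 0.059] twist 0.005
[255.88  152.093] [585.392 271.01  150.044  59.898  83.613]
[355.429 154.218] [585.682   9.573 150.216  57.49   11.001]
[226.481  67.204] [809.036 353.335  54.824  33.316 -57.569]
```

View pics/c8.png

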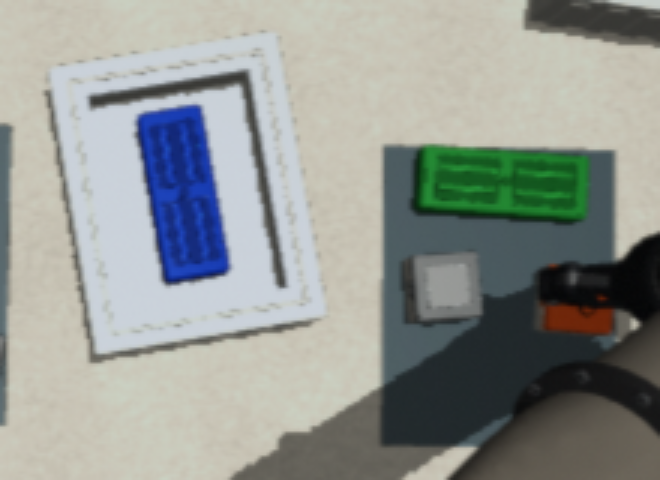

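The brick at crop (183,195) measures (585.7, 9.6, 11.0°) against the shipper's (582.6, 9.0, 10.8°), so it is within 3 mm. Descending over the orange box, which is partly hidden at crop (585,300).

servo_tool --pt "0.001 0.003 0.01" --pt "0.001 0.003 0.025" --pt "0.001 0.003 0.04" --pt "0.001 0.003 0.052" --pt "0.001 0.003 0.059" --pt "0.001 0.003 0.059" --pt "0.001 0.003 0.059" --twist '[0.005,0.005,0.005,0.005,0.005,0.005,0.005]'

```text
t: 11.2
tool_pos: [498.5, -342.1, 75.9]
tcp_rot: [3.139, -0.106, -0.0]
wrist_force: [-0.0, 0.8, 0.5]
grip_width: 0.881
```

```bash
python3 plan.py - 499.5,-339.5,76,-93.6; python3 -c "
from h import *
im=snap('scene','scene7')
cv2.imwrite('pics/c9.png',cv2.resize(im[130:280,100:300],None,fx=3.5,fy=3.5))"
```

```text
t 11.2 meas [ 498.484 -342.065   75.87 ] psi -93.86 F [-0.015  0.753  0.512] w 0.881 q7 -0.56 z [-0. -0. -1.]
[499.5, -339.5, 76.0, -93.6] travel [ 0.001 -0.003 -0.   ] twist -0.004
```

View pics/c9.png

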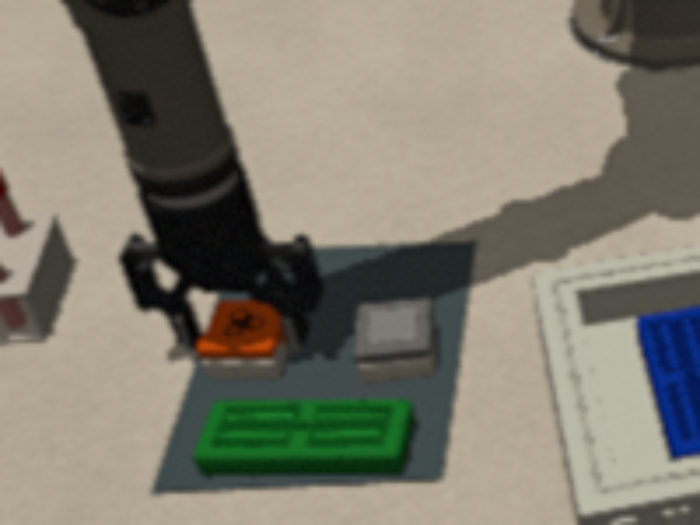

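The fingers straddle the orange box at crop (243,335), clear of the grey one at (395,335). Closing and lifting.

servo_tool --pt "0.001 -0.002 0" --pt "0.001 -0.002 0" --pt "0.001 -0.002 0" --pt "0.001 -0.002 0" --pt "0.001 -0.002 0" --pt "0.001 -0.002 0" --pt "0.001 -0.002 0" --pt "0.001 -0.002 0" --twist '[0,0,0,0,0,0,0,0]' --grip 0.0 --force 40

```text
t: 12.05
tool_pos: [500.4, -340.0, 76.8]
tcp_rot: [3.139, -0.105, 0.003]
wrist_force: [1.0, 1.1, 5.0]
grip_width: 0.674
```

servo_tool --pt "0 0 0" --pt "0 0 -0.01" --pt "0 0 -0.03" --pt "0 0 -0.06" --pt "0 0 -0.09" --pt "0 0 -0.12" --pt "0 0 -0.13" --pt "0 0 -0.13" --twist '[0,0,0,0,0,0,0,0]'

```text
t: 12.85
tool_pos: [499.9, -340.5, 207.2]
tcp_rot: [3.138, -0.106, 0.004]
wrist_force: [-0.4, 0.2, -1.2]
grip_width: 0.672
```

```bash
python3 -c "
import numpy as np
a=np.radians(10.8);c=np.array([583.5,9.3]);u=np.array([np.cos(a),np.sin(a)])
print(c+39*u,c-39*u)"; python3 plan.py - 621.8,16.6,200,-79.3; python3 -c "
from h import *
im=snap('scene','scene8')
cv2.imwrite('pics/c10.png',cv2.resize(im[100:280,100:300],None,fx=3,fy=3))"
```

```text
[621.80920278  16.60787127] [545.19079722   1.99212873]
t 12.85 meas [ 499.856 -340.513  207.167] psi -93.85 F [-0.448  0.2   -1.239] w 0.672 q7 -0.66 z [ 0.002 -0.001 -1.   ]
[621.8, 16.6, 200.0, -79.3] travel [ 0.098 -0.364  0.007] twist -0.254
```

View pics/c10.png

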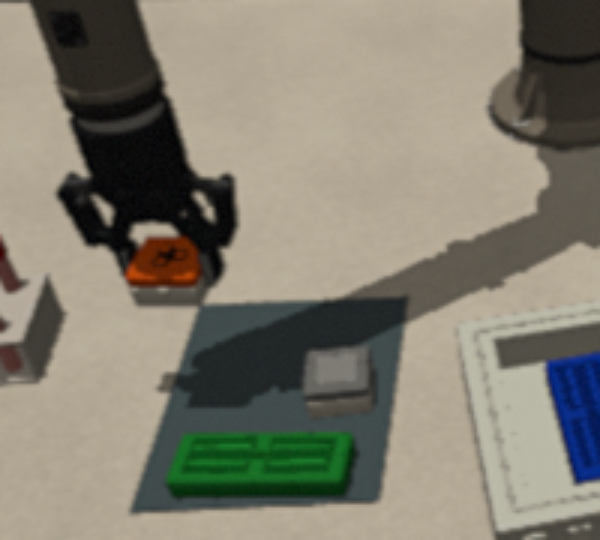

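Box held upright at crop (165,270). Carrying it to the far half of the brick.

servo_tool --pt "0.005 -0.02 0.0" --pt "0.015 -0.055 0.0" --pt "0.027 -0.1 0.001" --pt "0.039 -0.145 0.002" --pt "0.051 -0.19 0.003" --pt "0.063 -0.235 0.004" --pt "0.075 -0.28 0.005" --pt "0.087 -0.32 0.006" --pt "0.095 -0.35 0.007" --pt "0.098 -0.364 0.007" --twist '[-0.01,-0.04,-0.07,-0.1,-0.13,-0.16,-0.19,-0.22,-0.245,-0.254]'

```text
t: 13.9
tool_pos: [621.4, 22.3, 195.6]
tcp_rot: [-3.124, -0.304, 0.007]
wrist_force: [-1.2, 0.4, -1.0]
grip_width: 0.67
```

servo_tool --pt "0 0 0.01" --pt "0 0 0.02" --pt "0 0 0.03" --pt "0 0 0.03" --pt "0 0 0.03" --twist '[0,0,0,0,0]'

```text
t: 14.4
tool_pos: [621.3, 15.0, 168.5]
tcp_rot: [3.128, 0.289, -0.002]
wrist_force: [-0.1, 0.2, -1.4]
grip_width: 0.671
```

```bash
python3 plan.py - 621.8,16.6,122.5,-79.3
```

```text
t 14.4 meas [621.286  15.04  168.535] psi -79.46 F [-0.119  0.212 -1.362] w 0.671 q7 -1.04 z [-0.001 -0.    -1.   ]
[621.8, 16.6, 122.5, -79.3] travel [ 0.001 -0.001  0.046] twist -0.003
```

servo_tool --pt "0.001 -0.001 0.01" --pt "0.001 -0.001 0.022" --pt "0.001 -0.001 0.033" --pt "0.001 -0.001 0.041" --pt "0.001 -0.001 0.046" --pt "0.001 -0.001 0.046" --pt "0.001 -0.001 0.046" --twist '[0,0,0,0,0,0,0]'

```text
t: 15.1
tool_pos: [622.8, 17.8, 123.0]
tcp_rot: [3.128, 0.293, 0.001]
wrist_force: [0.4, -0.6, -0.4]
grip_width: 0.673
```

```bash
python3 plan.py - 621.8,16.6,122,-79.3; python3 -c "
from h import *
im=snap('scene','scene9')
cv2.imwrite('pics/c11.png',cv2.resize(im[130:290,200:400],None,fx=3.5,fy=3.5))"
```

```text
t 15.1 meas [622.808  17.79  123.038] psi -79.29 F [ 0.437 -0.629 -0.351] w 0.673 q7 -1.01 z [ 0. -0. -1.]
[621.8, 16.6, 122.0, -79.3] travel [-0.001  0.001  0.001] twist 0.0
```

View pics/c11.png

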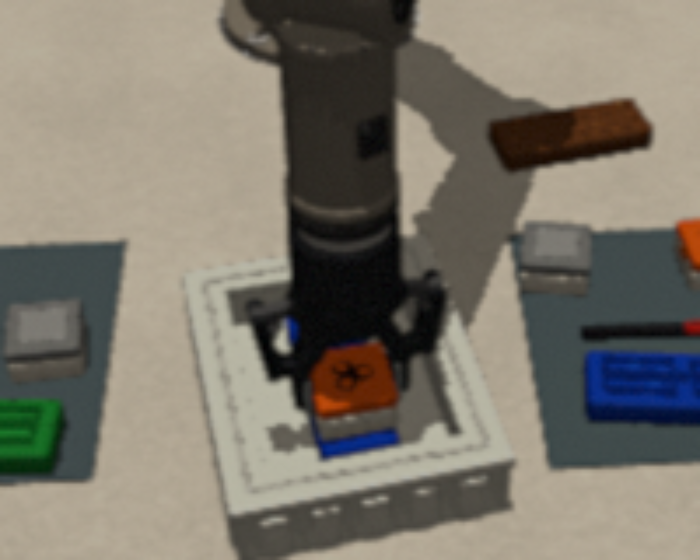

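Box stands on the far half of the brick at crop (353,390), with contact showing in the force reading. Releasing.

servo_tool --pt "0 0 0.001" --pt "0 0 0.001" --pt "0 0 0.001" --pt "0 0 0.001" --pt "0 0 0.001" --pt "0 0 -0.01" --pt "0 0 -0.03" --pt "0 0 -0.06" --pt "0 0 -0.085" --pt "0 0 -0.09" --twist '[0,0,0,0,0,0,0,0,0,0]' --grip 0.88

```text
t: 16.15
tool_pos: [624.6, 17.1, 217.4]
tcp_rot: [3.127, 0.293, 0.012]
wrist_force: [0.7, 0.3, 0.3]
grip_width: 0.877
```

```bash
python3 plan.py - 435.3,332,140,-87.5; python3 -c "
from h import *
im=snap('scene','scene10')
cv2.imwrite('pics/c12.png',cv2.resize(im[130:290,140:440],None,fx=2.6,fy=2.6))"
```

```text
t 16.15 meas [624.563  17.064 217.397] psi -79.3 F [0.66  0.348 0.259] w 0.877 q7 -1.07 z [ 0.008 -0.    -1.   ]
[435.3, 332.0, 140.0, -87.5] travel [-0.128 -0.345  0.077] twist 0.143
```

View pics/c12.png

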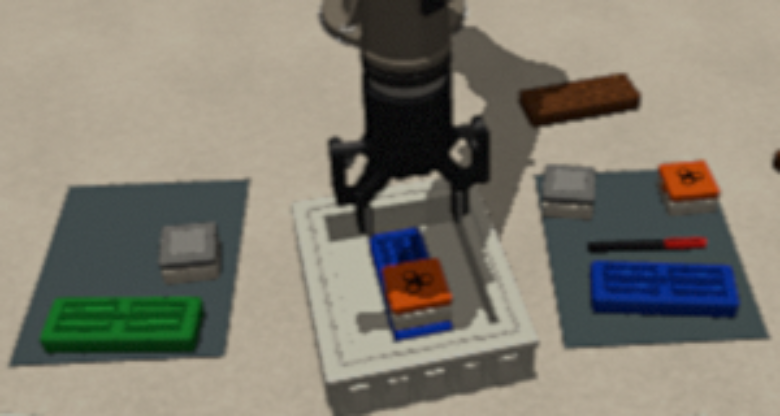

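The first box stands upright on the far half at crop (418,290). Now to the left orange box at crop (690,180).

servo_tool --pt "-0.008 -0.02 0.0" --pt "-0.02 -0.055 0.01" --pt "-0.036 -0.097 0.02" --pt "-0.052 -0.14 0.03" --pt "-0.068 -0.183 0.04" --pt "-0.084 -0.226 0.05" --pt "-0.1 -0.27 0.06" --pt "-0.115 -0.31 0.068" --pt "-0.125 -0.337 0.075" --pt "-0.128 -0.345 0.077" --twist '[0.01,0.03,0.045,0.06,0.08,0.1,0.115,0.13,0.14,0.143]'

```text
t: 17.2
tool_pos: [428.4, 337.1, 133.5]
tcp_rot: [3.14, 0.081, -0.008]
wrist_force: [-0.9, 1.0, -0.4]
grip_width: 0.881
```

servo_tool --pt "0 0 0" --pt "0 0 0" --pt "0 0 0" --pt "0 0 0" --twist '[0,0,0,0]'

```text
t: 17.6
tool_pos: [434.1, 331.3, 136.4]
tcp_rot: [3.141, 0.063, 0.002]
wrist_force: [0.5, -0.3, -0.2]
grip_width: 0.879
```

```bash
python3 plan.py - 435.3,332,76,-87.5; python3 -c "
from h import *
im=snap('top','top11')
for col,z in(('orange',75),('blue',32.5)):
  for c in blobs('top',im,col,40):
    if 200<c[:,0].mean()<500: print(col,c.mean(0),rect('top',c,z))
cv2.imwrite('pics/c13.png',cv2.resize(im[90:250,205:425],None,fx=3,fy=3))"
```

```text
t 17.6 meas [434.104 331.331 136.41 ] psi -87.69 F [ 0.513 -0.275 -0.168] w 0.879 q7 -1.76 z [ 0.001 -0.    -1.   ]
[435.3, 332.0, 76.0, -87.5] travel [ 0.001 -0.001  0.06 ] twist -0.003
orange [270.112 280.082] [260.568 215.939 103.43   41.098 -76.575]
orange [353.878 136.598] [622.134  18.472  56.632  56.036 -79.295]
blue [357.52  165.667] [554.519   3.442  86.514  57.598  10.7  ]
blue [255.88 152.1 ] [585.392 271.01  150.044  59.898  83.613]
blue [226.407  67.204] [808.8   353.707  53.944  33.316 -57.569]
```

View pics/c13.png

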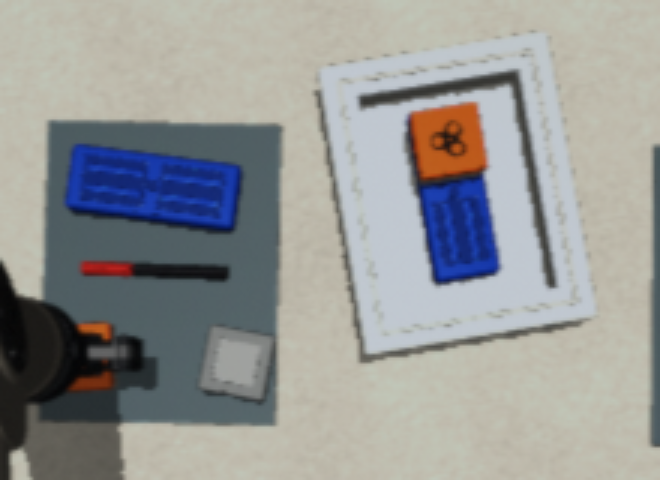

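The placed box, at crop (448,142), measures (622, 18.5), within 2 mm of target. The gripper is centred on the second orange box at crop (93,355). Descending.

servo_tool --pt "0.001 -0.001 0.01" --pt "0.001 -0.001 0.025" --pt "0.001 -0.001 0.04" --pt "0.001 -0.001 0.052" --pt "0.001 -0.001 0.06" --pt "0.001 -0.001 0.06" --pt "0.001 -0.001 0.06" --twist '[0,0,0,0,0,0,0]'

```text
t: 18.35
tool_pos: [433.9, 334.1, 75.8]
tcp_rot: [3.141, 0.069, 0.0]
wrist_force: [0.1, 0.1, -0.1]
grip_width: 0.878
```

```bash
python3 plan.py - 435.3,332,76,-87.5; python3 -c "
from h import *
im=snap('scene','scene12')
cv2.imwrite('pics/c14.png',cv2.resize(im[100:260,310:490],None,fx=3.5,fy=3.5))"
```

```text
t 18.35 meas [433.872 334.105  75.799] psi -87.49 F [ 0.122  0.082 -0.095] w 0.878 q7 -1.71 z [ 0. -0. -1.]
[435.3, 332.0, 76.0, -87.5] travel [ 0.001  0.002 -0.   ] twist 0.0
```

View pics/c14.png

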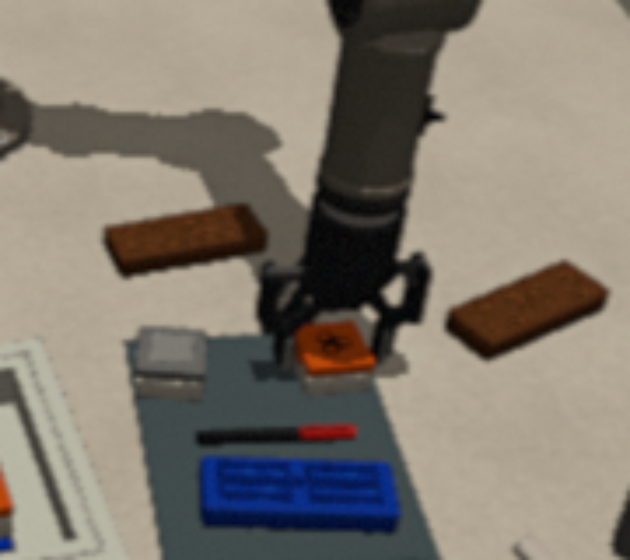

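Fingers straddle the box at crop (335,355), clear of everything else. Closing and lifting.

servo_tool --pt "0.001 0.001 0" --pt "0.001 0.001 0" --pt "0.001 0.001 0" --pt "0.001 0.001 0" --pt "0.001 0.001 0" --pt "0.001 0.001 0" --pt "0.001 0.001 0" --pt "0.001 0.001 0" --twist '[0,0,0,0,0,0,0,0]' --grip 0.0

```text
t: 19.2
tool_pos: [435.6, 333.4, 76.8]
tcp_rot: [-3.14, -0.069, -0.003]
wrist_force: [-0.8, -0.8, 6.5]
grip_width: 0.675
```

servo_tool --pt "0 0 0" --pt "0 0 -0.01" --pt "0 0 -0.03" --pt "0 0 -0.06" --pt "0 0 -0.09" --pt "0 0 -0.12" --pt "0 0 -0.13" --pt "0 0 -0.13" --twist '[0,0,0,0,0,0,0,0]'

```text
t: 20.0
tool_pos: [435.2, 333.5, 207.1]
tcp_rot: [-3.139, -0.069, -0.003]
wrist_force: [0.0, -0.7, -1.0]
grip_width: 0.67
```

```bash
python3 plan.py - 545.2,2,200,-79.3
```

```text
t 20.0 meas [435.199 333.538 207.104] psi -87.47 F [ 0.038 -0.701 -0.993] w 0.67 q7 -1.82 z [ 0.002  0.002 -1.   ]
[545.2, 2.0, 200.0, -79.3] travel [0.095 0.336 0.007] twist -0.143
```

servo_tool --pt "0.005 0.018 0.0" --pt "0.015 0.05 0.0" --pt "0.027 0.09 0.001" --pt "0.039 0.135 0.002" --pt "0.05 0.18 0.003" --pt "0.062 0.22 0.004" --pt "0.074 0.26 0.005" --pt "0.085 0.3 0.006" --pt "0.093 0.328 0.007" --pt "0.095 0.336 0.007" --twist '[-0.01,-0.02,-0.04,-0.06,-0.075,-0.09,-0.11,-0.13,-0.14,-0.143]'

```text
t: 21.0
tool_pos: [543.5, -3.2, 197.3]
tcp_rot: [3.126, 0.282, -0.005]
wrist_force: [0.2, 0.2, -0.2]
grip_width: 0.672
```

servo_tool --pt "0 0 0.01" --pt "0 0 0.02" --pt "0 0 0.03" --pt "0 0 0.03" --pt "0 0 0.03" --twist '[0,0,0,0,0]'

```text
t: 21.5
tool_pos: [544.0, 3.0, 168.2]
tcp_rot: [-3.127, -0.296, 0.002]
wrist_force: [0.9, -0.2, -0.1]
grip_width: 0.672
```

```bash
python3 plan.py - 545.2,2,122,-79.3;  python3 -c "
from h import *
im=snap('scene','scene13')
cv2.imwrite('pics/c15.png',cv2.resize(im[130:290,200:400],None,fx=3.5,fy=3.5))"
```

```text
t 21.5 meas [543.988   3.008 168.223] psi -79.18 F [ 0.864 -0.191 -0.075] w 0.672 q7 -1.01 z [-0.001  0.    -1.   ]
[545.2, 2.0, 122.0, -79.3] travel [0.001 0.001 0.046] twist 0.002
```

View pics/c15.png

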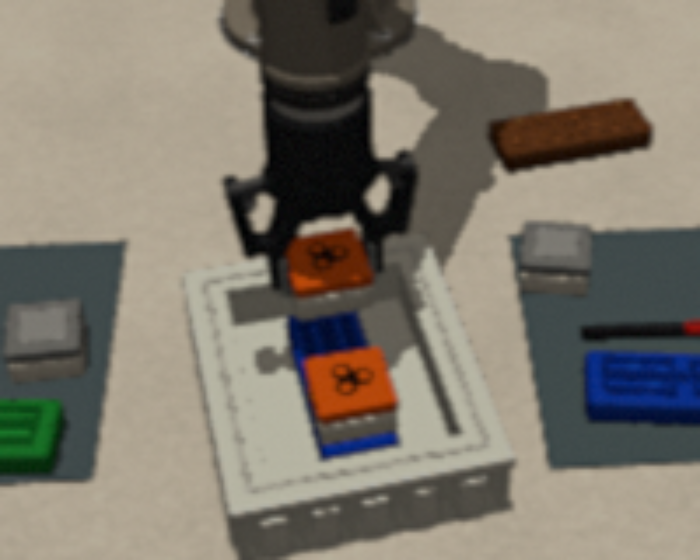

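The second box at crop (330,270) is above the near half, and the first at (350,390) is undisturbed. Lowering.

servo_tool --pt "0.001 0.001 0.01" --pt "0.001 0.001 0.022" --pt "0.001 0.001 0.033" --pt "0.001 0.001 0.041" --pt "0.001 0.001 0.046" --pt "0.001 0.001 0.046" --pt "0.001 0.001 0.046" --twist '[0,0,0,0,0,0,0]'

```text
t: 22.25
tool_pos: [545.7, 0.7, 123.0]
tcp_rot: [3.128, 0.293, 0.0]
wrist_force: [-0.3, 0.5, -0.8]
grip_width: 0.675
```

```bash
python3 plan.py - 545.2,2,121.5,-79.3
```

```text
t 22.25 meas [545.737   0.737 122.974] psi -79.3 F [-0.307  0.463 -0.751] w 0.675 q7 -0.96 z [ 0. -0. -1.]
[545.2, 2.0, 121.5, -79.3] travel [-0.    -0.001  0.002] twist -0.0
```

servo_tool --pt "0 -0.001 0.001" --pt "0 -0.001 0.001" --pt "0 -0.001 0.001" --pt "0 -0.001 0.001" --pt "0 -0.001 0.001" --pt "0 -0.001 -0.01" --pt "0 -0.001 -0.03" --pt "0 -0.001 -0.06" --pt "0 -0.001 -0.085" --pt "0 -0.001 -0.09" --twist '[0,0,0,0,0,0,0,0,0,0]' --grip 0.88

```text
t: 23.25
tool_pos: [547.3, 1.1, 216.8]
tcp_rot: [3.127, 0.293, 0.011]
wrist_force: [-0.0, -0.1, 0.2]
grip_width: 0.878
```

```bash
python3 plan.py - 587.5,275,150,-6.3
```

```text
t 23.25 meas [547.327   1.063 216.774] psi -79.31 F [-0.036 -0.092  0.223] w 0.878 q7 -1.04 z [ 0.007  0.    -1.   ]
[587.5, 275.0, 150.0, -6.3] travel [ 0.09  -0.262  0.067] twist -1.274
```

servo_tool --pt "0.007 -0.02 0.003" --pt "0.017 -0.05 0.01" --pt "0.027 -0.08 0.017" --pt "0.038 -0.11 0.024" --pt "0.048 -0.14 0.031" --pt "0.058 -0.17 0.038" --pt "0.069 -0.2 0.046" --pt "0.079 -0.23 0.054" --pt "0.087 -0.252 0.062" --pt "0.09 -0.262 0.067" --twist '[-0.1,-0.24,-0.38,-0.52,-0.66,-0.8,-0.94,-1.08,-1.2,-1.274]'

```text
t: 24.25
tool_pos: [583.9, 279.9, 144.3]
tcp_rot: [-2.33, -2.104, 0.001]
wrist_force: [0.5, 1.1, -0.2]
grip_width: 0.88
```

servo_tool --pt "0 0 0" --pt "0 0 0" --pt "0 0 0" --pt "0 0 0" --twist '[0,0,0,0]'

```text
t: 24.65
tool_pos: [585.6, 274.5, 146.5]
tcp_rot: [2.342, 2.092, 0.0]
wrist_force: [0.4, -1.5, -0.2]
grip_width: 0.878
```

```bash
python3 plan.py - 587.5,275,71.5,-6.3; python3 -c "
from h import *
im=snap('top','top14')
for col,z in(('orange',75),('blue',32.5)):
  for c in blobs('top',im,col,40):
    if 200<c[:,0].mean()<500: print(col,c.mean(0),rect('top',c,z))
im=np.hstack([im[90:230,205:425],snap('scene','scene14')[140:280,220:440]])
cv2.imwrite('pics/c16.png',cv2.resize(im,None,fx=1.8,fy=1.8))"
```

```text
t 24.65 meas [585.607 274.464 146.499] psi -6.46 F [ 0.38  -1.502 -0.236] w 0.878 q7 -0.32 z [ 0.001 -0.001 -1.   ]
[587.5, 275.0, 71.5, -6.3] travel [0.001 0.002 0.075] twist -0.003
orange [287.182 277.436] [268.193 179.144  44.169  29.689   9.047]
orange [360.16  166.765] [546.381   1.546  56.934  56.848  12.471]
orange [353.878 136.598] [622.134  18.472  56.632  56.036 -79.295]
blue [354.582 153.127] [589.567  10.812  57.731  21.501 -69.469]
blue [269.229 154.49 ] [581.682 236.999  81.794  60.027  83.514]
blue [226.481  67.204] [809.036 353.335  54.824  33.316 -57.569]
```

View pics/c16.png

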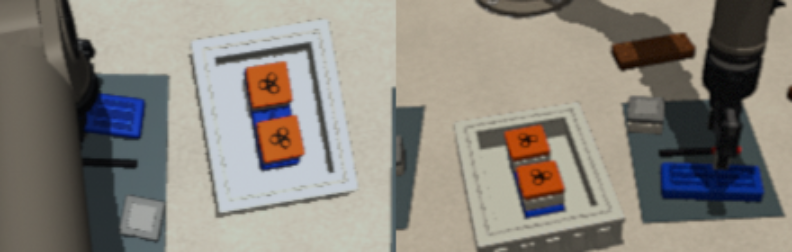

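Both boxes stand over the two halves, at (546,2) and (622,18). The left part of the crop shows them at (278,138) and (268,85). The gripper is over the left blue brick, at crop (720,180). Descending.

servo_tool --pt "0.001 0.002 0.015" --pt "0.001 0.002 0.035" --pt "0.001 0.002 0.055" --pt "0.001 0.002 0.068" --pt "0.001 0.002 0.075" --pt "0.001 0.002 0.075" --pt "0.001 0.002 0.075" --twist '[0,0,0,0,0,0,0]'

```text
t: 25.45
tool_pos: [587.8, 276.9, 71.4]
tcp_rot: [2.34, 2.096, 0.002]
wrist_force: [0.7, -0.3, 0.0]
grip_width: 0.882
```

```bash
python3 plan.py - 587.5,275,71.5,-6.3
```

```text
t 25.45 meas [587.793 276.882  71.429] psi -6.3 F [ 0.652 -0.313  0.04 ] w 0.882 q7 -0.29 z [ 0.001  0.    -1.   ]
[587.5, 275.0, 71.5, -6.3] travel [-0.002 -0.    -0.   ] twist -0.0
```

servo_tool --pt "-0.001 0 0" --pt "-0.001 0 0" --pt "-0.001 0 0" --pt "-0.001 0 0" --pt "-0.001 0 0" --pt "-0.001 0 0" --pt "-0.001 0 0" --pt "-0.001 0 0" --twist '[0,0,0,0,0,0,0,0]' --grip 0.0 --force 50

```text
t: 26.25
tool_pos: [588.2, 276.0, 72.4]
tcp_rot: [2.339, 2.095, 0.004]
wrist_force: [0.1, -0.8, 5.3]
grip_width: 0.669
```

servo_tool --pt "0 0 0" --pt "0 0 -0.01" --pt "0 0 -0.03" --pt "0 0 -0.06" --pt "0 0 -0.1" --pt "0 0 -0.14" --pt "0 0 -0.16" --pt "0 0 -0.16" --twist '[0,0,0,0,0,0,0,0]'

```text
t: 27.05
tool_pos: [588.6, 276.2, 234.8]
tcp_rot: [2.338, 2.095, 0.01]
wrist_force: [0.6, -0.2, -0.8]
grip_width: 0.667
```

```bash
python3 plan.py - 584,9.5,225,-79.3; python3 -c "
from h import *
im=snap('scene','scene15')
cv2.imwrite('pics/c17.png',cv2.resize(im[100:280,220:480],None,fx=2.8,fy=2.8))"
```

```text
t 27.05 meas [588.614 276.195 234.806] psi -6.29 F [ 0.594 -0.229 -0.808] w 0.667 q7 -0.35 z [ 0.006  0.003 -1.   ]
[584.0, 9.5, 225.0, -79.3] travel [-0.266  0.025  0.01 ] twist 1.274
```

View pics/c17.png

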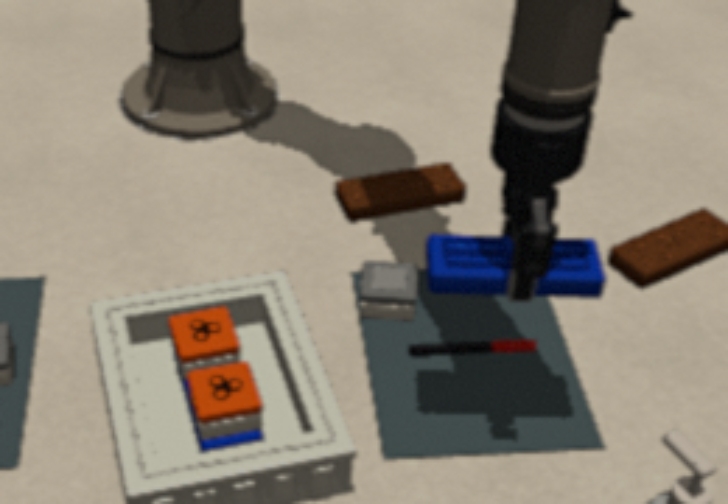

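Brick held level at crop (515,265). Carrying it over the boxes.

servo_tool --pt "-0.02 0.002 0.0" --pt "-0.05 0.005 0.0" --pt "-0.08 0.008 0.002" --pt "-0.11 0.01 0.003" --pt "-0.14 0.013 0.004" --pt "-0.17 0.016 0.005" --pt "-0.2 0.019 0.006" --pt "-0.23 0.022 0.008" --pt "-0.255 0.024 0.01" --pt "-0.266 0.025 0.01" --twist '[0.1,0.24,0.38,0.52,0.66,0.8,0.94,1.08,1.2,1.274]'

```text
t: 28.1
tool_pos: [580.3, 5.0, 218.1]
tcp_rot: [3.127, 0.278, -0.01]
wrist_force: [-0.2, -1.7, -1.7]
grip_width: 0.669
```

servo_tool --pt "0 0 0.01" --pt "0 0 0.02" --pt "0 0 0.03" --pt "0 0 0.03" --pt "0 0 0.03" --pt "0 0 0.03" --twist '[0,0,0,0,0,0]'

```text
t: 28.7
tool_pos: [583.1, 9.1, 191.2]
tcp_rot: [3.128, 0.295, 0.001]
wrist_force: [-0.7, 0.2, -1.9]
grip_width: 0.668
```

```bash
python3 plan.py - 584,9.5,151.5,-79.3
```

```text
t 28.7 meas [583.125   9.104 191.192] psi -79.23 F [-0.652  0.187 -1.936] w 0.668 q7 -1.04 z [ 0.001  0.    -1.   ]
[584.0, 9.5, 151.5, -79.3] travel [ 0.001 -0.     0.04 ] twist 0.001
```

servo_tool --pt "0.001 0 0.01" --pt "0.001 0 0.02" --pt "0.001 0 0.028" --pt "0.001 0 0.033" --pt "0.001 0 0.033" --pt "0.001 0 0.033" --twist '[0,0,0,0,0,0]'

```text
t: 29.3
tool_pos: [583.8, 8.8, 157.8]
tcp_rot: [3.128, 0.293, -0.0]
wrist_force: [1.0, 0.3, -1.5]
grip_width: 0.666
```

```bash
python3 plan.py - 584,9.5,151.5,-79.3; python3 -c "
from h import *
im=snap('scene','scene16')
cv2.imwrite('pics/c18.png',cv2.resize(im[130:290,200:400],None,fx=3.5,fy=3.5))"
```

```text
t 29.3 meas [583.842   8.77  157.82 ] psi -79.3 F [ 1.     0.285 -1.508] w 0.666 q7 -1.01 z [-0. -0. -1.]
[584.0, 9.5, 151.5, -79.3] travel [ 0.    -0.001  0.006] twist 0.0
```

View pics/c18.png

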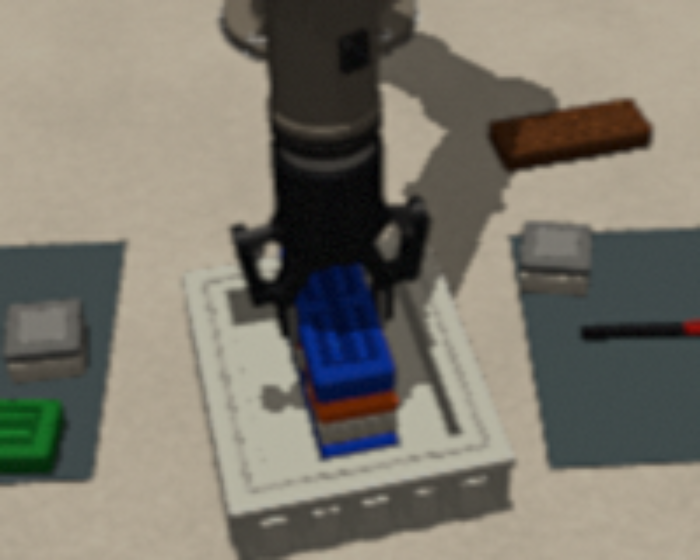

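The top brick at crop (348,330) sits aligned above the boxes. Lowering the last 6 mm.

servo_tool --pt "0 0 0.002" --pt "0 0 0.004" --pt "0 0 0.005" --pt "0 0 0.006" --pt "0 0 0.006" --pt "0 0 0.006" --twist '[0,0,0,0,0,0]'

```text
t: 29.95
tool_pos: [583.8, 8.9, 151.9]
tcp_rot: [3.128, 0.293, 0.0]
wrist_force: [1.3, -0.7, -0.7]
grip_width: 0.671
```

```bash
python3 plan.py - 584,9.5,151.5,-79.3
```

```text
t 29.95 meas [583.807   8.86  151.909] psi -79.29 F [ 1.295 -0.702 -0.744] w 0.671 q7 -1.01 z [ 0.  0. -1.]
[584.0, 9.5, 151.5, -79.3] travel [ 0.    -0.001  0.   ] twist 0.0
```

servo_tool --pt "0 0 0.001" --pt "0 0 0.001" --pt "0 0 0.001" --pt "0 0 0.001" --twist '[0,0,0,0]'

```text
t: 30.35
tool_pos: [583.8, 8.9, 150.9]
tcp_rot: [3.128, 0.293, 0.0]
wrist_force: [-0.7, 0.5, -2.8]
grip_width: 0.669
```

servo_tool --pt "0 0 0" --pt "0 0 0" --pt "0 0 0" --pt "0 0 0" --pt "0 0 0" --pt "0 0 -0.01" --pt "0 0 -0.03" --pt "0 0 -0.06" --pt "0 0 -0.085" --pt "0 0 -0.09" --twist '[0,0,0,0,0,0,0,0,0,0]' --grip 1.0

```text
t: 31.35
tool_pos: [585.6, 8.0, 245.0]
tcp_rot: [3.127, 0.293, 0.011]
wrist_force: [0.0, 0.2, -0.0]
grip_width: 1.003
```

```bash
python3 plan.py - 500,-200,250,-79.3
```

```text
t 31.35 meas [585.632   8.03  245.031] psi -79.31 F [ 0.024  0.206 -0.015] w 1.003 q7 -1.07 z [ 0.007 -0.    -1.   ]
[500.0, -200.0, 250.0, -79.3] travel [-0.123  0.189 -0.005] twist -0.0
```

servo_tool --pt "-0.02 0.03 -0.002" --pt "-0.045 0.065 -0.004" --pt "-0.07 0.1 -0.005" --pt "-0.095 0.145 -0.005" --pt "-0.115 0.18 -0.005" --pt "-0.123 0.189 -0.005" --pt "-0.123 0.189 -0.005" --pt "-0.123 0.189 -0.005" --pt "-0.123 0.189 -0.005" --pt "-0.123 0.189 -0.005" --twist '[0,0,0,0,0,0,0,0,0,0]'

```text
t: 32.35
tool_pos: [499.1, -197.5, 245.5]
tcp_rot: [-3.126, -0.299, 0.0]
wrist_force: [0.3, -0.4, -0.2]
grip_width: 0.996
```

```bash
python3 plan.py - 500,-200,250,-79.3;python3 -c "
from h import *
im=snap('top','top17'); im2=snap('scene','scene17'); i0=cv2.imread('pics/top0.png')
for n,i in(('before',i0),('now',im)):
  for c in blobs('top',i,'green'): 
    if 400<c[:,0].mean()<500: print(n,'green',rect('top',c,12.5))
for n,I in(('top',im),('scene',im2)):
  for c in blobs(n,I,'blue'): 
    if 200<c[:,0].mean()<400 and c[:,1].mean()>90: print(n,'blue',c.mean(0),rect(n,c,104),rect(n,c,91.5))
print('greys diff', [cv2.absdiff(im,i0)[a:b,c:d].mean() for a,b,c,d in((195,225,268,300),(170,200,428,455))])
A=cv2.resize(im[90:250,205:515],None,fx=2.4,fy=2.4);B=cv2.resize(im2[170:290,140:450],None,fx=2.4,fy=2.4)
cv2.imwrite('pics/c19.png',np.vstack([A,B])[:600])"
```

```text
t 32.35 meas [ 499.099 -197.489  245.508] psi -79.06 F [ 0.279 -0.385 -0.177] w 0.996 q7 -0.69 z [-0.     0.001 -1.   ]
[500.0, -200.0, 250.0, -79.3] travel [ 0.     0.003 -0.004] twist 0.004
before green [ 603.312 -277.802  155.047   60.496   87.811]
now green [ 603.445 -278.049  155.622   60.091   88.168]
top blue [357.769 152.8  ] [577.713  11.999 149.014  62.691  10.679] [579.967  10.76  150.884  63.478  10.679]
scene blue [295.516 223.779] [593.698   7.618 161.412  60.9     9.304] [580.627   7.402 164.288  61.985   9.304]
greys diff [np.float64(14.662152777777777), np.float64(53.76831275720165)]
```

View pics/c19.png

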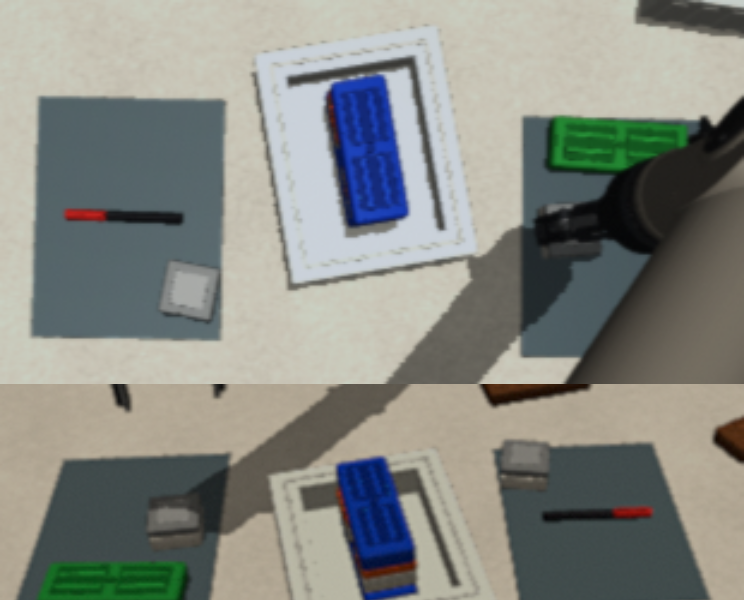

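Final picture:
- **Top brick:** it lies level and lengthwise over both boxes, at top crop (368,150). It measures (580, 11, 10.7°) in the top view and (581, 7, 9.3°) in the scene view, against the shipper's (583, 9, 10.8°).
- **Look-alikes:** the green brick moved 0.3 mm, and the grey boxes appear in their old places.
- **Arm:** it is clear of everything.

Handing in.

```bash
python3 -c "
from h import *
print(env.job_done())"
```

```text
the job is handed in; nothing more can be done
None
```

I packed the shipper and handed the job in at about 32.5 s of the 104 s allowed; no verdict is reported. One blue brick lies on the packing floor, both orange-lidded boxes stand upright on it, and the other blue brick lies on top.

| Item | Measured position (mm) | Compared with |
|---|---|---|
| Shipper | centre (583, 9), long axis 10.8° | – |
| Bottom brick | (586, 10), 11.0° | within 3 mm and 0.2° of the shipper |
| Orange boxes | (546, 2) and (622, 18) | about 37–41 mm either side of the shipper's centre, 1–2 mm off across |
| Top brick | (580, 11), 10.7° in the top view; (581, 7), 9.3° in the scene view | within about 4 mm and 1.5° of the shipper |
| Green brick | moved 0.3 mm | 30 mm allowed |

- **View disagreement:** the two views of the top brick differ by about 3 mm, because parts of the stack below showed in the colour mask. All placing errors are still well inside the 15 mm and 0.2 rad limits.
- **Grey boxes:** I judged them unmoved by eye only. My pixel-difference check for them was no use: the arm hid the right-hand one, and the left-hand reading (14.7) I put down to changed light without checking.
- **Top brick height and level:** I did not measure these from the pictures. They rest on the gripper height at release (150.9 mm, about 151 mm expected) and on how the brick looks in the last picture.

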